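# Shim the rocking hotplate

### The job

The bench hotplate rocks because its front-left rubber foot (as seen from the robot) is worn down and no longer reaches the desk. Slide the wooden wedge, thin end first and flat on the desk, straight in under that worn foot and push it until it jams tight there, without lifting the hotplate off its other feet or shoving it along. Leave the wedge in place and do not knock the things around or the board on the hotplate.

Things in the scene. Friction and masses are not known exactly. Their poses are not given: they have to be found in the camera images.
- hotplate: loose 4.5 kg bench hotplate: grey case 150 mm front to back (x) x 180 mm wide (y), 16 to 46 mm above the desk, aluminium top at 52 mm with a board on it, knob on the front 40 mm right of the middle. Origin: at desk level under its centre; x from front to back, y left, z up; front face at x = -75. 16 mm tall good feet at (53, 68), (53, -68), (-53, -68) mm, worn one at (-53, 68)
- worn_corner (a point): point at desk level under the middle of the worn front-left foot, axes as the hotplate's. The foot is 20 mm across, its front edge 10 mm before this point (12 mm behind the case front). It ends 4 to 10 mm above the desk: how much is left of it varies and is not measured. It takes load stiffly: a jam pushed home with 10 to 15 N is tight; over 20 N the wedge shoves the hotplate along
- back_foot (a point): point on the desk level under the middle of the rear right foot of the hotplate; it rises when the hotplate is jacked up
- wedge: plain wooden wedge, 125 mm long (x), 26 mm wide (y), 40 g, lying flat. Thin end at +x, 2.5 mm thick; the top rises evenly (1 in 8) over 96 mm to 14.5 mm; the last 29 mm at the -x end are a flat-topped heel to hold or push. Origin: centre of the underside; z up. Friction on desk and foot about 0.6: it stays where it jams
- wedge_tip (a point): middle of the lower edge of the wedge's thin end, axes as those of the wedge
- wedge_heel (a point): middle of the wedge's heel, 48 mm from its origin towards the thick end and 7 mm above the underside: the place to grip across the 26 mm width
- board: green circuit board, 72 x 116 mm, 20 mm high, lying loose on the hotplate; leave it
- ipa_bottle: white plastic bottle with red spout, 53 mm across, 146 mm high, bystander; origin at the centre of its underside
- flux_jar: small tub with green lid, 41 mm across, 29 mm high, bystander; origin at the centre of its underside
- tape_roll: cream roll of tape lying flat, 60 mm across, 19 mm high, bystander; origin at the centre of its underside
Mind the look-alikes: they are no part of the job. Of the things that look like the wedge, the larger one is meant.

How it is judged:
By the outcome, as a careful person would: the job done as asked, in the order asked, and still so for the second after the job is handed in, with the robot touching nothing.
It also fails if it takes over 42 s, if anything falls off the work surface, if the arm or the gripper's body presses on something with over 40 N, if the wrist force passes 120 N, or if a joint passes its speed limit or range.

### The arm

A 7-joint arm with a two-finger parallel gripper is mounted at the origin on a cart in front of the work surface, level with it; the furniture and walls round the work are solid. World frame = base frame: x ahead of the robot, y to its left, z up, the work surface at z = 0. Lengths are in m, angles in rad, forces in N, time in s.
With the tool pointing down it reaches from about 0.425 to 0.875 m from the base axis. Payload 4.7 kg.
Tool frame: the origin (TCP) lies midway between the tips of the shut fingers; the grasp point (between the pads) lies 19 mm behind it; z points along the fingers, y is the line along which they close (so a half turn about z gives the same grasp; the last joint's range is limited). The gripper opens to 87 mm and grips with 3 to 60 N. Pads are 19 mm wide; open, the fingers measure 117 mm over their backs; the gripper's body (75 mm by 190 mm) begins 51 mm behind the grasp point.
Start: joints at [1.166, 0.321, -0.07, 1.45, 0.023, 1.371, -0.057], TCP at [0.264, -0.594, 0.223] pointing down, gripper open.
Joint ranges: [-2.86, 2.86], [-0.3, 2.09], [-1.38, 1.24], [0.06, 2.45], [-1.56, 4.7], [0.09, 2.05], [-2.69, 2.69]. Speed limits (rad/s): [2.57, 2.57, 3.14, 3.14, 3.14, 3.14, 3.14].

### API

Orientations are given as a rotation vector (axis times angle).
In Python, from cell import ctrl gives the robot as it stands. The module is installed in compiled form; this text tells all that it offers.
- The arm moves only by the tool play_rows, never from a script. Its argument "targets" is a list of rows, each a list of 2 entries, a list of its own where there are three numbers: the shift along the tool's x, y, z in mm, then the turn, a rotation vector about the tool's x, y, z in rad. In form: [[[x, y, z], [ax, ay, az]], ...]. A call has 1 to 20 rows; each row shifts and turns the commanded pose from where the row before left it, along the tool's axes as they then stand; what a row does not reach is not made up. A row lasts 1/8 s, in which the tool goes at most 62.5 mm and 10.7 degrees, less where a joint would pass 70% of its speed; a pose out of reach is approached as far as the arm can. A call is refused whole if a number of a shift passes 62.5 or a number of a turn 0.188, either way. A call with a gripper value outside its range is refused whole. "jaw" is the opening, from 0 (shut) to 1 (fully open), set as the call begins (left out, the last holds). The fingers move at their own pace and stop on an object; "grip_force" is the grip in N (left out, the last holds). Time passes only in rows, so rows that do not move let the fingers close. It gives the time, the measured TCP pose, the force, the opening and the grip force at its end, in the units of the state.
- ctrl.observe(): the state, without advancing time (a new reading comes with each control period).
- ctrl.read_camera(name): name is "scene" or "top"; returns a dict with "img" (420x560x3 uint8, blue, green, red), "z_map" (420x560 float32, m along the optical axis (not along the pixel's ray), 0 where there is no reading), "fov_y" (degrees; the focal length in pixels is half the picture's height over the tangent of half this angle, whatever the lens; pixels are square), "cx", "cy" (the principal point, pixels), "R" (3x3) and "t" (3): a world point X has camera coordinates R X + t. Camera axes: x right, y down, z forward; pixel columns grow to the right and rows downward; lengths in m; the calibration is good to about 2 mm. A picture is of the moment at which its call begins.
- ctrl.job_done(): hands the job in; it is judged then, once.
Trained networks look in the newest picture that a camera, given by its name, has taken for a name from the list of things; names that differ only in an ending like _2 or _b are one class to them, and where a whole thing is asked for, a point or a joint stands for the part that bears it (a point fixed in the world has none). Each returns a list of dicts, best first, with "score" (0 to 1); they miss things now and then, are a little off and sometimes report something else, mostly with a low value. They report only what shows in the picture. A call takes as long as a camera call. They do not tell look-alikes from the thing itself.
- ctrl.cut_out(camera, name): "region" (420x560 bool, what is visible of it) and "box" ([centre column, centre row, width, height] in pixels, round what is visible of it).
- ctrl.landmark_of(camera, name): "uv" ([column, row] in pixels: a listed point, or the origin of a listed thing).
The state is a dict: "time": time; "joint_pos": joint angles; "joint_vel": joint speeds; "effort": joint torques, N m; "position": TCP position; "eef_rot": TCP orientation; "force": force on the tool from outside, world axes, zero at the start; "torque": the same for the moment, N m; "opening": finger opening in m; "grasp_force": force on a finger pad.
Only numpy, scipy, OpenCV 4.12 (cv2) and the standard library are available. Lean on these libraries where they do the work, as an engineer would, in place of code of your own. Each camera call takes 0.05 s, during which the arm holds its last target. There are 200 camera calls.

## Working session

There is one attempt and no reset: what is moved stays moved. The work goes in short steps, Python scripts to look and compute and a tool call to move; the robot and the scene stay as the last step left them, time stands still between calls to the robot, and variables do not carry over. Pictures are saved under pics/ and viewed, at most 10 in all, crops included, and the job is handed in when it is done.

Besides the shell and the picture viewer there is one more tool, called after "Request:" by a JSON object that holds its "op" and its "data", one argument or row to a line. play_rows: Moves the arm, as the interface text tells. Its arguments: {"type":"object","properties":{"targets":{"type":"array","items":{"type":"array"}},"jaw":{"type":"number"},"grip_force":{"type":"number"}},"required":["targets"]}

```bash
mkdir -p pics; cat > h.py <<'E'
import numpy as np, cv2
from cell import ctrl
from scipy.spatial.transform import Rotation as Ro
def cam(n):
    c=ctrl.read_camera(n); c['f']=c['img'].shape[0]/2/np.tan(np.radians(c['fov_y'])/2); return c
def world(c,u,v,d):
    p=np.array([(u-c['cx'])/c['f']*d,(v-c['cy'])/c['f']*d,d]); return c['R'].T@(p-c['t'])
def cloud(c):
    v,u=np.mgrid[0:420,0:560]; d=c['z_map']
    p=np.stack([(u-c['cx'])/c['f']*d,(v-c['cy'])/c['f']*d,d],-1)
    return (p-c['t'])@c['R']
def onz(c,u,v,z):
    r=c['R'].T@np.array([(u-c['cx'])/c['f'],(v-c['cy'])/c['f'],1]); o=-c['R'].T@c['t']
    return o+r*(z-o[2])/r[2]
E
python3 - <<'E'
from h import *
o=ctrl.observe(); print(o['time'],o['position'],o['eef_rot'],o['force'])
for n in('top','scene'):
    c=cam(n); cv2.imwrite(f'pics/{n}0.png',c['img']); P=cloud(c)
    print(n,(-c['R'].T@c['t']).round(3))
    for k in['hotplate','wedge','board','ipa_bottle','flux_jar','tape_roll']:
        for r in ctrl.cut_out(n,k):
            m=r['region']&(c['z_map']>0); q=P[m]
            print(k,round(r['score'],2),np.round(r['box']),m.sum(),np.median(q,0).round(3),q.min(0).round(3),q.max(0).round(3))
    for k in['worn_corner','wedge_tip','wedge_heel','wedge','hotplate']:
        for r in ctrl.landmark_of(n,k):
            print(k,round(r['score'],2),np.round(r['uv']),onz(c,*r['uv'],0.0).round(3))
E
```

```text
0.0 [ 0.26407751 -0.59334874  0.2214766 ] [-3.07118708e+00 -6.52730873e-01  7.51659303e-04] [ 1.13673015 -0.66890669 -0.44537371]
top [ 0.437 -0.216  0.916]
hotplate 0.68 [339. 191.  98.  81.] 4460 [ 0.62  -0.328  0.052] [ 0.562 -0.431 -0.005] [ 0.74  -0.235  0.06 ]
wedge 0.68 [184. 270.  37.  59.] 815 [ 0.492 -0.012  0.01 ] [ 0.434 -0.046 -0.003] [0.558 0.025 0.019]
wedge 0.55 [239. 244.  30.  30.] 300 [ 0.549 -0.122  0.007] [ 0.514 -0.151 -0.   ] [ 0.584 -0.094  0.014]
board 0.81 [338. 189.  60.  39.] 1922 [ 0.647 -0.332  0.057] [ 0.61  -0.391  0.05 ] [ 0.688 -0.274  0.075]
ipa_bottle 0.83 [187. 155.  33.  38.] 837 [ 0.714 -0.034  0.088] [ 0.699 -0.052 -0.002] [ 0.764 -0.     0.147]
flux_jar 0.61 [235. 160.  22.  21.] 331 [ 0.723 -0.117  0.029] [ 0.707 -0.136 -0.   ] [ 0.746 -0.096  0.033]
tape_roll 0.84 [397. 269.  30.  29.] 483 [ 0.485 -0.443  0.019] [ 0.456 -0.472 -0.001] [ 0.513 -0.415  0.024]
worn_corner 0.93 [307. 225.] [ 0.582 -0.269  0.   ]
wedge_tip 0.83 [227. 229.] [ 0.577 -0.097  0.   ]
wedge_tip 0.68 [197. 242.] [ 0.551 -0.034  0.   ]
wedge_heel 0.86 [178. 289.] [0.454 
[... 1017 characters left out ...]
9  0.024] [ 0.704 -0.171 -0.001] [ 0.789 -0.093  0.031]
tape_roll 0.94 [363. 208.  24.  18.] 375 [ 0.483 -0.432  0.015] [ 0.455 -0.491 -0.   ] [ 0.534 -0.413  0.022]
worn_corner 0.94 [289. 222.] [ 0.585 -0.277  0.   ]
wedge_tip 0.78 [221. 272.] [ 0.559 -0.037 -0.   ]
wedge_tip 0.66 [236. 254.] [ 0.581 -0.099  0.   ]
wedge_heel 0.73 [248. 302.] [ 0.461 -0.005  0.   ]
wedge_heel 0.59 [274. 251.] [ 0.531 -0.159  0.   ]
wedge 0.79 [256. 257.] [ 0.546 -0.119  0.   ]
wedge 0.75 [235. 289.] [ 0.503 -0.017  0.   ]
wedge 0.4 [366. 211.] [ 0.479 -0.443  0.   ]
wedge 0.39 [249. 305.] [ 0.456 -0.     0.   ]
hotplate 0.69 [284. 206.] [ 0.642 -0.329  0.   ]
hotplate 0.19 [284. 187.] [ 0.712 -0.419  0.   ]
```

View pics/top0.png

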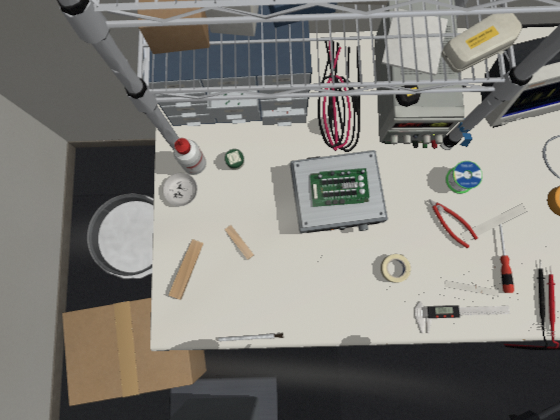

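View pics/scene0.png

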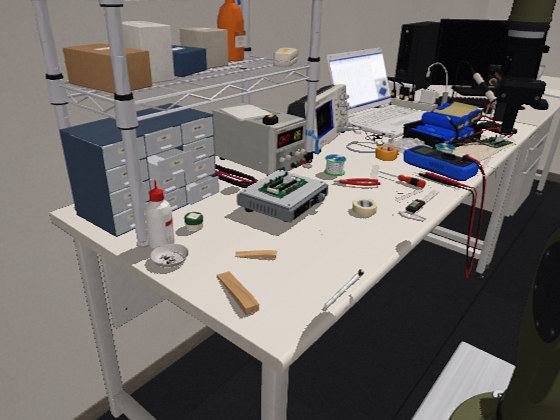

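The pictures show two wedge look-alikes in the top view: a large one at (185,270), about 125 mm long, and a small one at (239,243), about 70 mm. The task means the larger one. The hotplate is at (339,191), turned by a few degrees. Next I'll confirm the wedge in a crop and fit the axes.

```bash
python3 - <<'E'
from h import *
from scipy.optimize import minimize
c=cam('top'); P=cloud(c)
cv2.imwrite('pics/crop1.png',cv2.resize(c['img'][140:320,150:410],None,fx=3,fy=3,interpolation=cv2.INTER_CUBIC))
for n in('top','scene'):
    c=cam(n); P=cloud(c)
    for r in ctrl.cut_out(n,'wedge')[:3]:
        m=r['region']&(P[...,2]>0.0015)&(P[...,2]<.018); q=P[m]
        (ct,sz,a)=cv2.minAreaRect((q[:,:2]*1000).astype(np.float32)); 
        mu=q[:,:2].mean(0); w,V=np.linalg.eigh(np.cov((q[:,:2]-mu).T)); ax=V[:,1]; ax=ax*np.sign(ax[0])
        s=(q[:,:2]-mu)@ax
        z=[np.median(q[(s>=b)&(s<b+.02),2]).round(4) for b in np.arange(-.07,.07,.02) if ((s>=b)&(s<b+.02)).any()]
        print(n,m.sum(),'rect',np.round(ct,1),np.round(sz,1),round(a,1),'pca',mu.round(4),np.degrees(np.arctan2(ax[1],ax[0])).round(1),'z along',z)
    r=ctrl.cut_out(n,'hotplate')[0]; m=cv2.dilate(r['region'].astype(np.uint8),np.ones((5,5)))>0
    for lo,hi in((.042,.08),(.025,.08)):
        q=P[m&(P[...,2]>lo)&(P[...,2]<hi)&(P[...,0]<.76)]
        print(n,'hot',[np.round(x,1) for x in cv2.minAreaRect((q[:,:2]*1000).astype(np.float32))])
E
```

```text
top 266 rect [ 549.6 -122.2] [82.2 16.4] 36.1 pca [ 0.5481 -0.1233] 36.9 z along [np.float64(0.0099), np.float64(0.0097), np.float64(0.007), np.float64(0.0049), np.float64(0.003)]
top 757 rect [496.5 -12.4] [ 26.3 123. ] 68.9 pca [ 0.4939 -0.012 ] -20.7 z along [np.float64(0.0145), np.float64(0.0148), np.float64(0.0132), np.float64(0.0104), np.float64(0.0083), np.float64(0.0056), np.float64(0.004)]
top hot [array([ 641.4, -331.5]), array([162.3, 180.1]), np.float64(5.8)]
top hot [array([ 640.2, -331.4]), array([166.8, 180.3]), np.float64(6.0)]
scene 263 rect [ 548.6 -121.6] [79.4 19.9] 35.6 pca [ 0.5443 -0.1224] 33.4 z along [np.float64(0.0093), np.float64(0.0089), np.float64(0.0069), np.float64(0.0045), np.float64(0.0029)]
scene 758 rect [495.8 -10.7] [ 27.  126.3] 68.7 pca [ 0.484  -0.0044] -21.8 z along [np.float64(0.0134), np.float64(0.0143), np.float64(0.0122), np.float64(0.0096), np.float64(0.007), np.float64(0.0045), np.float64(0.003)]
scene hot [array([ 640.2, -327.6]), array([156. , 183.2]), np.float64(3.2)]
scene hot [array([ 659.4, -352.2]), array([197.4, 237.7]), np.float64(1.2)]
```

View pics/crop1.png

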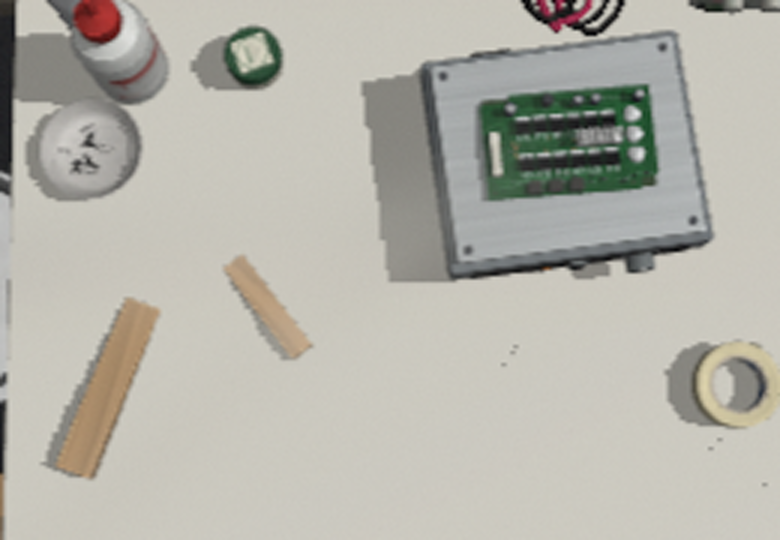

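The crop shows the large wedge around (105,390), with its thin end up at (143,303) and its heel down at (75,470). The heights back this up: 14.5 mm at the heel falling to 4 mm. The small one at (268,307) is the decoy. Moving above the heel.

Request:
{"op": "play_rows", "data": {
  "targets": [
    [[29.6, -33.6, 6.4], [0, 0, 0]],
    [[29.6, -33.6, 6.4], [0, 0, 0]],
    [[29.6, -33.6, 6.4], [0, 0, 0]],
    [[29.6, -33.6, 6.4], [0, 0, 0]],
    [[29.6, -33.6, 6.4], [0, 0, 0]],
    [[29.6, -33.6, 6.4], [0, 0, 0]],
    [[29.6, -33.6, 6.4], [0, 0, 0]],
    [[29.6, -33.6, 6.4], [0, 0, 0]],
    [[29.6, -33.6, 6.4], [0, 0, 0]],
    [[29.6, -33.6, 6.4], [0, 0, 0]],
    [[29.6, -33.6, 6.4], [0, 0, 0]],
    [[29.6, -33.6, 6.4], [0, 0, 0]],
    [[29.6, -33.6, 6.4], [0, 0, 0]],
    [[29.6, -33.6, 6.4], [0, 0, 0]],
    [[0, 0, 0], [0, 0, 0.131]],
    [[0, 0, 0], [0, 0, 0.131]],
    [[0, 0, 0], [0, 0, 0.131]],
    [[0, 0, 0], [0, 0, 0.131]],
    [[0, 0, 0], [0, 0, 0.131]],
    [[0, 0, 0], [0, 0, 0.131]]
  ],
  "jaw": 1
}}

```text
time: 4.05
position: [0.4517, 0.0044, 0.1331]
eef_rot: [3.087, -0.58, 0.001]
force: [-0.7, 0.1, 0.2]
opening: 0.0869
grasp_force: 0.0
```

```bash
cat >> h.py <<'E'
def go(xyz,yaw):
    o=ctrl.observe(); R=Ro.from_rotvec(o['eef_rot']).as_matrix()
    T=np.array([[np.cos(yaw),np.sin(yaw),0],[np.sin(yaw),-np.cos(yaw),0],[0,0,-1.]])
    print('t',o['time'],'pos',o['position'].round(4),'yaw',np.degrees(np.arctan2(R[1,0],R[0,0])).round(2),'F',o['force'].round(1),'open',o['opening'],o['grasp_force'])
    d=(np.array(xyz)-o['position'])*1000
    print('shift mm now',(R.T@d).round(1),'turn',Ro.from_matrix(R.T@T).as_rotvec().round(3),'shift in new axes',(T.T@d).round(1))
E
python3 - <<'E'
from h import *
a=np.radians(-21.1); ax=np.array([np.cos(a),np.sin(a)]); h=np.array([.496,-.0115])-.048*ax; print(h)
go([*h,.004],a)
c=cam('top')
pts=[onz(c,150+u/3,140+v/3,.052)[:2] for u,v in((443,76),(663,46),(692,219),(468,249))]
print(np.round(pts,4)); 
e=[pts[0]-pts[1],pts[3]-pts[2]]; print([np.degrees(np.arctan2(-x[0],x[1])).round(2) for x in e]); 
e=[pts[0]-pts[3],pts[1]-pts[2]]; print([np.degrees(np.arctan2(x[1],x[0])).round(2) for x in e],np.mean(pts,0))
E
```

```text
[0.45121823 0.00577985]
t 4.05 pos [0.4517 0.0044 0.1331] yaw -21.29 F [-0.7  0.1  0.2] open 0.08686075383310463 0.0
shift mm now [ -1.   -1.1 129.1] turn [ 0.    -0.001 -0.003] shift in new axes [ -0.9  -1.1 129.1]
[[ 0.6977 -0.2511]
 [ 0.7143 -0.4028]
 [ 0.593  -0.4141]
 [ 0.577  -0.2635]]
[np.float64(6.24), np.float64(6.03)]
[np.float64(5.88), np.float64(5.32)] [ 0.64548967 -0.33289536]
```

Request:
{"op": "play_rows", "data": {
  "targets": [
    [[-1, -1, 30], [0, 0, 0]],
    [[0, 0, 40], [0, 0, 0]],
    [[0, 0, 35], [0, 0, 0]],
    [[0, 0, 16], [0, 0, 0]],
    [[0, 0, 7], [0, 0, 0]],
    [[0, 0, 0], [0, 0, 0]]
  ]
}}

```text
time: 4.85
position: [0.4516, 0.0057, 0.0054]
eef_rot: [-3.089, 0.573, -0.001]
force: [-0.4, 0.1, -0.2]
opening: 0.0868
grasp_force: 0.0
```

Request:
{"op": "play_rows", "data": {
  "targets": [
    [[0, 0, 0], [0, 0, 0]],
    [[0, 0, 0], [0, 0, 0]],
    [[0, 0, 0], [0, 0, 0]],
    [[0, 0, 0], [0, 0, 0]],
    [[0, 0, 0], [0, 0, 0]]
  ],
  "jaw": 0,
  "grip_force": 35
}}

```text
time: 5.48
position: [0.451, 0.0056, 0.005]
eef_rot: [3.089, -0.574, 0.0]
force: [-0.3, 0.2, 0.1]
opening: 0.0445
grasp_force: 0.0
```

```bash
python3 - <<'E'
from h import *
hy=np.radians(6); R=np.array([[np.cos(hy),-np.sin(hy)],[np.sin(hy),np.cos(hy)]])
wc=np.array([.6455,-.3325])+R@[-.053,.068]; print('wc',wc)
# heel so that tip is 10mm before case front (32 mm before wc)
h=wc+R@[-.032-.1105,0]; print(h)
go([*h,.04],hy)
E
```

```text
wc [ 0.5856824  -0.27041252]
[ 0.44396303 -0.28530783]
t 5.475 pos [0.451  0.0056 0.005 ] yaw -21.04 F [-0.3  0.2  0.1] open 0.044530931027614865 0.0
shift mm now [ 97.9 274.1 -35. ] turn [ 0.    -0.    -0.472] shift in new axes [-37.5 288.6 -35. ]
```

Request:
{"op": "play_rows", "data": {
  "targets": [
    [[0, 0, 0], [0, 0, 0]],
    [[0, 0, 0], [0, 0, 0]],
    [[0, 0, 0], [0, 0, 0]],
    [[0, 0, 0], [0, 0, 0]],
    [[0, 0, 0], [0, 0, 0]],
    [[0, 0, 0], [0, 0, 0]]
  ]
}}

```text
time: 6.22
position: [0.451, 0.0057, 0.0049]
eef_rot: [3.089, -0.574, -0.0]
force: [0.1, 0.3, -0.5]
opening: 0.0255
grasp_force: 35.0
```

Request:
{"op": "play_rows", "data": {
  "targets": [
    [[0, 0, -15], [0, 0, 0]],
    [[0, 0, -20], [0, 0, 0]],
    [[0, 0, 0], [0, 0, -0.118]],
    [[0, 0, 0], [0, 0, -0.118]],
    [[0, 0, 0], [0, 0, -0.118]],
    [[0, 0, 0], [0, 0, -0.118]],
    [[-6, 20, 0], [0, 0, 0]],
    [[-6, 36, 0], [0, 0, 0]],
    [[-6, 40, 0], [0, 0, 0]],
    [[-6, 40, 0], [0, 0, 0]],
    [[-6, 40, 0], [0, 0, 0]],
    [[-6, 40, 0], [0, 0, 0]],
    [[-6, 40, 0], [0, 0, 0]],
    [[-5, 32, 0], [0, 0, 0]],
    [[0, 0, 0], [0, 0, 0]]
  ]
}}

```text
time: 8.1
position: [0.434, -0.2889, 0.0409]
eef_rot: [3.136, 0.157, 0.002]
force: [1.0, 0.1, -0.2]
opening: 0.0256
grasp_force: 35.0
```

```bash
python3 - <<'E'
from h import *
hy=np.radians(6); R=np.array([[np.cos(hy),-np.sin(hy)],[np.sin(hy),np.cos(hy)]])
wc=np.array([.6455,-.3325])+R@[-.053,.068]
h=wc+R@[-.032-.1105,0]; go([*h,.005],hy)
c=cam('top');P=cloud(c); cv2.imwrite('pics/top2.png',cv2.resize(c['img'][150:320,250:420],None,fx=3.5,fy=3.5,interpolation=cv2.INTER_CUBIC))
for n in('wedge_tip','worn_corner','hotplate'):
  print(n,[(np.round(r['score'],2),onz(c,*r['uv'],.037 if n=='wedge_tip' else 0)[:2].round(4)) for r in ctrl.landmark_of('top',n)])
s=cam('scene'); cv2.imwrite('pics/sc2.png',cv2.resize(s['img'][150:290,200:380],None,fx=4,fy=4,interpolation=cv2.INTER_CUBIC))
for n in('wedge_tip','worn_corner','hotplate'):
  print(n,[(np.round(r['score'],2),onz(s,*r['uv'],.037 if n=='wedge_tip' else 0)[:2].round(4)) for r in ctrl.landmark_of('scene',n)])
E
```

```text
t 8.1 pos [ 0.434  -0.2889  0.0409] yaw 5.72 F [ 1.   0.1 -0.2] open 0.02558844719522925 34.95026707649231
shift mm now [10.2 -2.7 36. ] turn [ 0.001 -0.001 -0.005] shift in new axes [10.3 -2.5 35.9]
wedge_tip [(np.float64(0.77), array([ 0.5481, -0.282 ])), (np.float64(0.54), array([ 0.5723, -0.1019]))]
worn_corner [(np.float64(0.6), array([ 0.588 , -0.2744]))]
hotplate [(np.float64(0.77), array([ 0.6415, -0.3313]))]
wedge_tip [(np.float64(0.83), array([ 0.5358, -0.0566])), (np.float64(0.82), array([ 0.5514, -0.2679]))]
worn_corner [(np.float64(0.68), array([ 0.5874, -0.2698]))]
hotplate []
```

View pics/sc2.png

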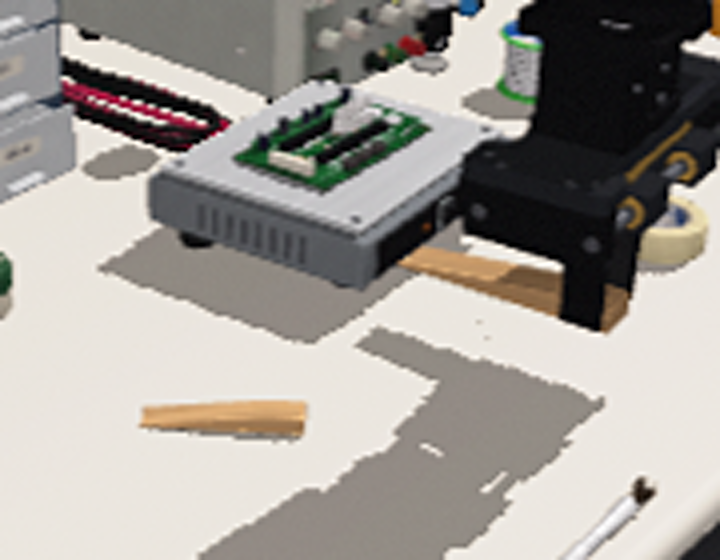

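View pics/top2.png

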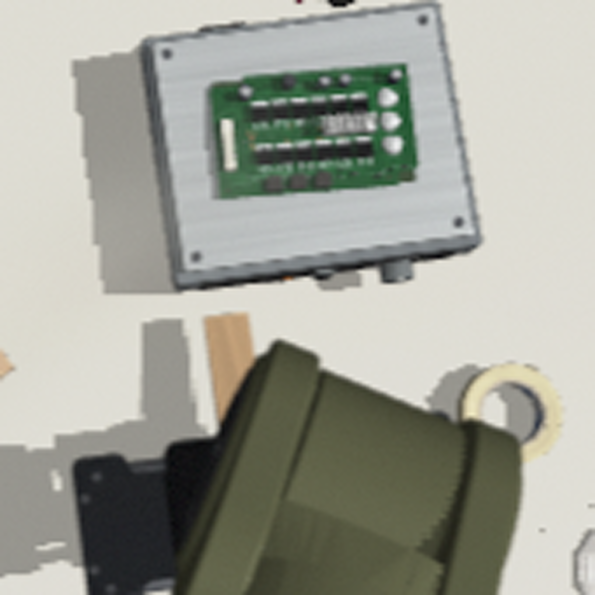

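Request:
{"op": "play_rows", "data": {
  "targets": [
    [[0, -2.5, 12], [0, 0, -0.005]],
    [[0, 0, 15], [0, 0, 0]],
    [[0, 0, 7], [0, 0, 0]],
    [[0, 0, 1.8], [0, 0, 0]],
    [[0, 0, 0], [0, 0, 0]],
    [[0, 0, 0], [0, 0, 0]]
  ]
}}

```text
time: 9.25
position: [0.4339, -0.283, 0.0045]
eef_rot: [-3.137, -0.173, 0.002]
force: [-2.3, 2.4, 8.4]
opening: 0.0252
grasp_force: 35.0
```

```bash
python3 - <<'E'
from h import *
hy=np.radians(6); R=np.array([[np.cos(hy),-np.sin(hy)],[np.sin(hy),np.cos(hy)]])
wc=np.array([.6455,-.3325])+R@[-.053,.068]
h=wc+R@[-.032-.1105,0]; go([*h,.005],hy)
E
```

```text
t 9.25 pos [ 0.4339 -0.283   0.0045] yaw 6.3 F [-2.3  2.4  8.4] open 0.02518498341601227 34.9701189994812
shift mm now [ 9.8  3.4 -0.5] turn [-0.     0.001  0.005] shift in new axes [ 9.8  3.3 -0.5]
```

Request:
{"op": "play_rows", "data": {
  "targets": [
    [[5, 0, -0.4], [0, 0, 0]],
    [[5, 0, 0], [0, 0, 0]],
    [[0, 0, 0], [0, 0, 0]]
  ]
}}

```text
time: 9.62
position: [0.445, -0.2822, 0.0045]
eef_rot: [3.136, 0.173, 0.002]
force: [0.1, -0.1, 1.8]
opening: 0.0255
grasp_force: 35.0
```

Request:
{"op": "play_rows", "data": {
  "targets": [
    [[0, 0, 0], [0, 0, 0]]
  ]
}}

```text
time: 9.75
position: [0.4448, -0.282, 0.0045]
eef_rot: [3.137, 0.173, 0.002]
force: [1.1, 0.8, 1.3]
opening: 0.0255
grasp_force: 35.0
```

```bash
python3 - <<'E'
from h import *
hy=np.radians(6); R=np.array([[np.cos(hy),-np.sin(hy)],[np.sin(hy),np.cos(hy)]])
wc=np.array([.6455,-.3325])+R@[-.053,.068]
h=wc+R@[-.032-.1105,0]; go([*h,.005],hy)
c=cam('top');cv2.imwrite('pics/top3.png',cv2.resize(c['img'][190:270,280:380],None,fx=7,fy=7,interpolation=cv2.INTER_CUBIC))
for n in('wedge_tip','worn_corner','hotplate'):
  print(n,[(np.round(r['score'],2),np.round(r['uv'],1),onz(c,*r['uv'],0)[:2].round(4)) for r in ctrl.landmark_of('top',n)])
go([*h,.005],hy)
E
```

```text
t 9.75 pos [ 0.4448 -0.282   0.0045] yaw 6.31 F [1.1 0.8 1.3] open 0.02548076026632055 34.97114896774292
shift mm now [-1.2  3.2 -0.5] turn [ 0.    -0.001  0.005] shift in new axes [-1.2  3.2 -0.5]
wedge_tip [(np.float64(0.68), array([225.6, 230.4]), array([ 0.5746, -0.095 ])), (np.float64(0.61), array([309.5, 236.8]), array([ 0.5557, -0.2726]))]
worn_corner [(np.float64(0.92), array([306.7, 222. ]), array([ 0.5876, -0.268 ]))]
hotplate [(np.float64(0.98), array([332.9, 194.9]), array([ 0.6449, -0.3266]))]
t 9.95 pos [ 0.4444 -0.2819  0.0045] yaw 6.3 F [ 1.  -0.1  0.9] open 0.025898037900557704 34.97081816196442
shift mm now [-0.8  3.3 -0.5] turn [ 0.    -0.001  0.005] shift in new axes [-0.8  3.3 -0.5]
```

View pics/top3.png

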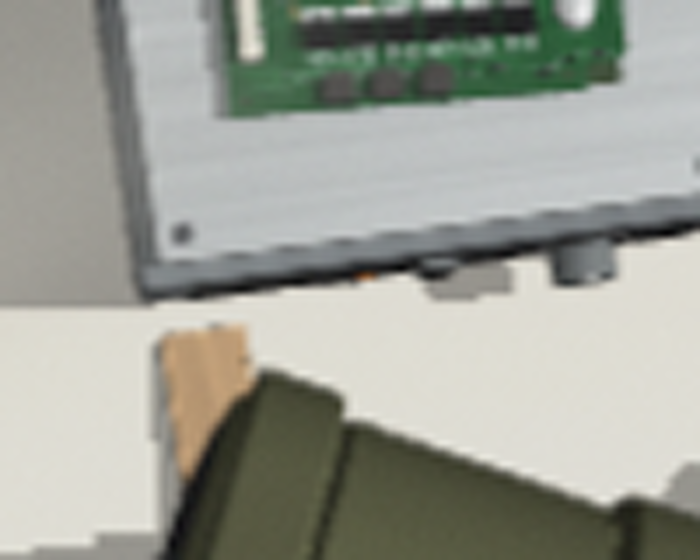

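Request:
{"op": "play_rows", "data": {
  "targets": [
    [[5, 1, 0], [0, 0, -0.003]],
    [[5, 0, 0], [0, 0, 0]],
    [[5, 0, 0], [0, 0, 0]],
    [[5, 0, 0], [0, 0, 0]],
    [[4, 0, 0], [0, 0, 0]],
    [[0, 0, 0], [0, 0, 0]]
  ]
}}

```text
time: 10.7
position: [0.4691, -0.2801, 0.0045]
eef_rot: [3.137, 0.178, 0.002]
force: [0.8, -0.7, 1.4]
opening: 0.0256
grasp_force: 35.0
```

Request:
{"op": "play_rows", "data": {
  "targets": [
    [[1.5, 0, 0], [0, 0, 0]],
    [[1.5, 0, 0], [0, 0, 0]]
  ]
}}

```text
time: 10.95
position: [0.4707, -0.2801, 0.0045]
eef_rot: [3.137, 0.177, -0.001]
force: [-2.5, 0.4, 3.8]
opening: 0.0258
grasp_force: 35.0
```

Request:
{"op": "play_rows", "data": {
  "targets": [
    [[1.5, 0, 0], [0, 0, 0]],
    [[1.5, 0, 0], [0, 0, 0]]
  ]
}}

```text
time: 11.2
position: [0.474, -0.2798, 0.0045]
eef_rot: [3.136, 0.177, -0.0]
force: [-1.9, -0.3, 3.3]
opening: 0.0257
grasp_force: 35.0
```

Request:
{"op": "play_rows", "data": {
  "targets": [
    [[1.5, 0, -0.1], [0, 0, 0.004]],
    [[1.5, 0, 0], [0, 0, 0]]
  ]
}}

```text
time: 11.45
position: [0.4771, -0.2792, 0.0045]
eef_rot: [-3.137, -0.171, -0.0]
force: [-0.8, -0.3, 2.8]
opening: 0.0254
grasp_force: 35.0
```

Request:
{"op": "play_rows", "data": {
  "targets": [
    [[1.5, 0, 0], [0, 0, 0]],
    [[1.5, 0, 0], [0, 0, 0]]
  ]
}}

```text
time: 11.7
position: [0.4801, -0.2789, 0.0045]
eef_rot: [-3.137, -0.171, -0.0]
force: [-0.9, -0.5, 2.0]
opening: 0.0256
grasp_force: 35.0
```

Request:
{"op": "play_rows", "data": {
  "targets": [
    [[1.5, 0, 0], [0, 0, 0]],
    [[1.5, 0, 0], [0, 0, 0]]
  ]
}}

```text
time: 11.95
position: [0.4831, -0.2786, 0.0045]
eef_rot: [-3.137, -0.171, -0.0]
force: [-0.6, -0.0, 1.2]
opening: 0.0255
grasp_force: 35.0
```

Request:
{"op": "play_rows", "data": {
  "targets": [
    [[1.5, 0, 0], [0, 0, 0]],
    [[1.5, 0, 0], [0, 0, 0]]
  ]
}}

```text
time: 12.2
position: [0.4861, -0.2783, 0.0046]
eef_rot: [-3.137, -0.171, -0.0]
force: [0.1, 0.5, -0.5]
opening: 0.0261
grasp_force: 35.0
```

Request:
{"op": "play_rows", "data": {
  "targets": [
    [[1.5, 0, 0.1], [0, 0, 0]],
    [[1.5, 0, 0], [0, 0, 0]]
  ]
}}

```text
time: 12.45
position: [0.489, -0.2781, 0.0046]
eef_rot: [3.137, 0.171, -0.0]
force: [-1.8, 0.3, 1.4]
opening: 0.0259
grasp_force: 35.0
```

Request:
{"op": "play_rows", "data": {
  "targets": [
    [[1.5, 0, 0], [0, 0, 0]],
    [[1.5, 0, 0], [0, 0, 0]]
  ]
}}

```text
time: 12.7
position: [0.492, -0.2777, 0.0046]
eef_rot: [3.137, 0.171, 0.0]
force: [-0.9, -0.8, 0.5]
opening: 0.0255
grasp_force: 35.0
```

Request:
{"op": "play_rows", "data": {
  "targets": [
    [[1.5, 0, 0], [0, 0, 0]],
    [[1.5, 0, 0], [0, 0, 0]]
  ]
}}

```text
time: 12.95
position: [0.495, -0.2774, 0.0045]
eef_rot: [3.137, 0.171, -0.0]
force: [-0.6, 0.1, 1.5]
opening: 0.0255
grasp_force: 35.0
```

Request:
{"op": "play_rows", "data": {
  "targets": [
    [[0, 0, 0], [0, 0, 0]],
    [[1, 0, 0], [0, 0, 0]],
    [[1, 0, 0], [0, 0, 0]]
  ],
  "grip_force": 7
}}

```text
time: 13.32
position: [0.4968, -0.2772, 0.0046]
eef_rot: [3.137, 0.171, -0.0]
force: [-0.7, -0.1, 0.6]
opening: 0.0262
grasp_force: 7.0
```

Request:
{"op": "play_rows", "data": {
  "targets": [
    [[1, 0, 0], [0, 0, 0]],
    [[1, 0, 0], [0, 0, 0]]
  ]
}}

```text
time: 13.58
position: [0.4989, -0.277, 0.0045]
eef_rot: [3.137, 0.171, -0.0]
force: [-1.2, 0.0, 0.7]
opening: 0.026
grasp_force: 7.0
```

Request:
{"op": "play_rows", "data": {
  "targets": [
    [[1, 0, 0], [0, 0, 0]],
    [[1, 0, 0], [0, 0, 0]]
  ]
}}

```text
time: 13.82
position: [0.5009, -0.2768, 0.0046]
eef_rot: [3.137, 0.171, -0.0]
force: [-1.2, 0.2, 1.1]
opening: 0.0258
grasp_force: 7.0
```

Request:
{"op": "play_rows", "data": {
  "targets": [
    [[1, 0, 0], [0, 0, 0]],
    [[1, 0, 0], [0, 0, 0]]
  ]
}}

```text
time: 14.08
position: [0.5029, -0.2765, 0.0045]
eef_rot: [3.137, 0.171, -0.0]
force: [0.2, 0.3, 1.0]
opening: 0.026
grasp_force: 7.0
```

Request:
{"op": "play_rows", "data": {
  "targets": [
    [[1, 0, 0], [0, 0, 0]],
    [[1, 0, 0], [0, 0, 0]]
  ]
}}

```text
time: 14.32
position: [0.5049, -0.2763, 0.0045]
eef_rot: [3.137, 0.171, -0.0]
force: [-0.3, -0.2, 0.8]
opening: 0.026
grasp_force: 7.0
```

Request:
{"op": "play_rows", "data": {
  "targets": [
    [[1, 0, 0], [0, 0, 0]],
    [[1, 0, 0], [0, 0, 0]]
  ]
}}

```text
time: 14.58
position: [0.5069, -0.2761, 0.0046]
eef_rot: [3.137, 0.171, 0.0]
force: [-1.1, -0.4, -0.2]
opening: 0.0259
grasp_force: 7.0
```

Request:
{"op": "play_rows", "data": {
  "targets": [
    [[1, 0, 0.05], [0, 0, 0]],
    [[1, 0, 0], [0, 0, 0]]
  ]
}}

```text
time: 14.82
position: [0.5082, -0.276, 0.0045]
eef_rot: [3.137, 0.171, -0.002]
force: [-3.8, -0.3, 3.6]
opening: 0.0258
grasp_force: 7.0
```

Request:
{"op": "play_rows", "data": {
  "targets": [
    [[1, 0, 0], [0, 0, 0]],
    [[1, 0, 0], [0, 0, 0]]
  ]
}}

```text
time: 15.08
position: [0.5089, -0.2761, 0.0045]
eef_rot: [-3.137, -0.17, 0.006]
force: [-7.4, 0.0, 7.4]
opening: 0.0255
grasp_force: 7.0
```

Request:
{"op": "play_rows", "data": {
  "targets": [
    [[1, 0, 0], [0, 0, 0]],
    [[1, 0, 0], [0, 0, 0]]
  ]
}}

```text
time: 15.32
position: [0.5098, -0.2761, 0.0041]
eef_rot: [-3.137, -0.169, 0.009]
force: [-8.5, -2.0, 5.8]
opening: 0.0263
grasp_force: 7.0
```

Request:
{"op": "play_rows", "data": {
  "targets": [
    [[0, 0, 0], [0, 0, 0]],
    [[0, 0, 0], [0, 0, 0]],
    [[0.5, 0, 0], [0, 0, 0]],
    [[0, 0, 0], [0, 0, 0]]
  ],
  "grip_force": 25
}}

```text
time: 15.82
position: [0.5098, -0.2761, 0.0041]
eef_rot: [-3.137, -0.169, 0.01]
force: [-8.9, 0.3, 7.1]
opening: 0.0256
grasp_force: 25.0
```

Request:
{"op": "play_rows", "data": {
  "targets": [
    [[0.5, 0, -0.2], [0, 0, 0]],
    [[0.5, 0, -0.1], [0, 0, 0]],
    [[0, 0, 0], [0, 0, 0]]
  ]
}}

```text
time: 16.2
position: [0.5101, -0.2761, 0.0041]
eef_rot: [-3.136, -0.169, 0.013]
force: [-9.7, -0.2, 6.2]
opening: 0.0257
grasp_force: 25.0
```

Request:
{"op": "play_rows", "data": {
  "targets": [
    [[1, 0, -0.2], [0, 0, 0]],
    [[1, 0, -0.1], [0, 0, 0]],
    [[0, 0, 0], [0, 0, 0]]
  ]
}}

```text
time: 16.58
position: [0.5106, -0.2761, 0.0041]
eef_rot: [-3.136, -0.168, 0.017]
force: [-13.6, -0.2, 9.7]
opening: 0.0258
grasp_force: 25.0
```

```bash
python3 - <<'E'
from h import *
s=cam('scene'); cv2.imwrite('pics/sc4.png',cv2.resize(s['img'][150:290,200:380],None,fx=4,fy=4,interpolation=cv2.INTER_CUBIC))
c=cam('top');cv2.imwrite('pics/top4.png',c['img'])
old=cv2.imread('pics/top0.png')
a,b=[cv2.cvtColor(i[140:215,285:395],cv2.COLOR_BGR2GRAY).astype(np.float32) for i in(old,c['img'])]
print('hotplate px shift',cv2.phaseCorrelate(a[:,:],b,cv2.createHanningWindow(a.shape[::-1],cv2.CV_32F)))
go([.51,-.276,.005],.105)
E
```

```text
hotplate px shift ((0.03230719934347093, 0.5253806781894212), 0.8957755172517564)
t 16.675 pos [ 0.5106 -0.2761  0.0041] yaw 6.13 F [-13.4   0.4   7.5] open 0.025743265922549184 25.004956126213074
shift mm now [-0.6 -0.1 -0.9] turn [-0.001  0.011  0.002] shift in new axes [-0.6 -0.1 -0.9]
```

View pics/sc4.png

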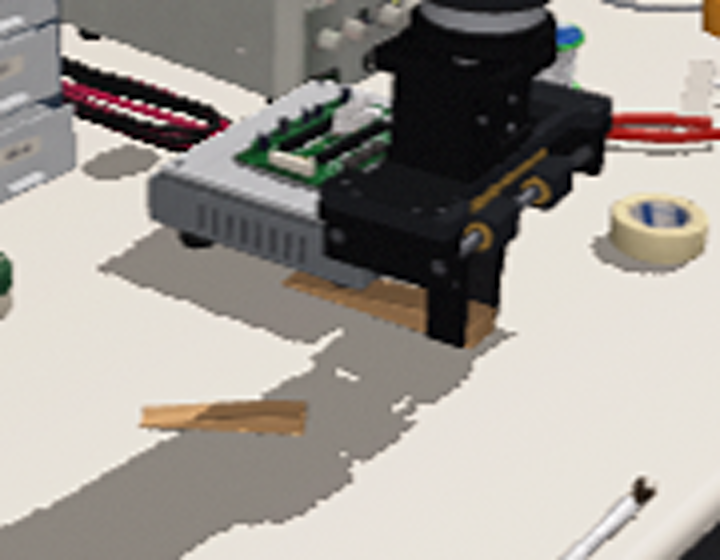

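Request:
{"op": "play_rows", "data": {
  "targets": [
    [[-2, 0, 0], [0, 0, 0]],
    [[-1.5, 0, 0], [0, 0, 0]]
  ]
}}

```text
time: 16.92
position: [0.5105, -0.276, 0.0041]
eef_rot: [-3.137, -0.169, 0.006]
force: [-3.2, -1.2, -1.6]
opening: 0.0258
grasp_force: 25.0
```

Request:
{"op": "play_rows", "data": {
  "targets": [
    [[0, 0, 0], [0, 0, 0]],
    [[0, 0, 0], [0, 0, 0]],
    [[0, 0, 0], [0, 0, 0]],
    [[0, 0, 0], [0, 0, 0]],
    [[-10, 0, 0], [0, 0, 0]],
    [[-15, 0, 0], [0, 0, 0]],
    [[-17, 0, 0], [0, 0, 0]],
    [[0, 0, 0], [0, 0, 0]]
  ],
  "jaw": 0.6
}}

```text
time: 17.92
position: [0.4687, -0.2809, 0.005]
eef_rot: [3.137, 0.167, -0.003]
force: [0.7, -0.4, -0.4]
opening: 0.0519
grasp_force: 0.0
```

Request:
{"op": "play_rows", "data": {
  "targets": [
    [[0, 0, 0], [0, 0, 0]],
    [[0, 0, 0], [0, 0, 0]],
    [[0, 0, 0], [0, 0, 0]],
    [[0, 0, 0], [0, 0, 0]],
    [[0, 0, 0], [0, 0, 0]],
    [[0, 0, 0], [0, 0, 0]],
    [[0, 0, 0], [0, 0, 0]],
    [[0, 0, 0], [0, 0, 0]]
  ],
  "jaw": 0
}}

```text
time: 18.92
position: [0.471, -0.28, 0.0051]
eef_rot: [3.137, 0.171, -0.0]
force: [-0.4, 0.2, -0.3]
opening: 0.0004
grasp_force: 0.0
```

```bash
python3 - <<'E'
from h import *
go([.475,-.280,.005],np.radians(6.1))
c=cam('top')
cv2.imwrite('pics/top5.png',cv2.resize(c['img'][190:290,270:380],None,fx=5,fy=5,interpolation=cv2.INTER_CUBIC))
for n in('wedge_heel','wedge'):
  print(n,[(np.round(r['score'],2),onz(c,*r['uv'],.007)[:2].round(4)) for r in ctrl.landmark_of('top',n)])
E
```

```text
t 18.925 pos [ 0.471  -0.28    0.0051] yaw 6.23 F [-0.4  0.2 -0.3] open 0.0004318454632892811 0.0
shift mm now [4.  0.4 0.1] turn [0.    0.    0.002] shift in new axes [4.  0.4 0.1]
wedge_heel [(np.float64(0.71), array([ 0.5234, -0.1423])), (np.float64(0.36), array([ 0.6562, -0.3356]))]
wedge [(np.float64(0.85), array([ 0.5441, -0.1317]))]
```

View pics/top5.png

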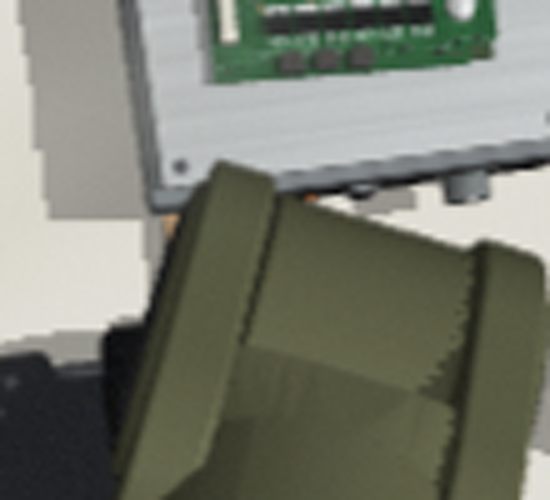

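Request:
{"op": "play_rows", "data": {
  "targets": [
    [[4, 0, 1.5], [0, 0, 0]],
    [[4, 0, 0], [0, 0, 0]],
    [[1, 0, 0], [0, 0, 0]],
    [[0, 0, 0], [0, 0, 0]]
  ]
}}

```text
time: 19.58
position: [0.4801, -0.2789, 0.0036]
eef_rot: [3.137, 0.171, -0.0]
force: [-0.8, -0.4, 0.1]
opening: 0.0004
grasp_force: 0.0
```

Request:
{"op": "play_rows", "data": {
  "targets": [
    [[1, 0, 0], [0, 0, 0]],
    [[1, 0, 0], [0, 0, 0]],
    [[0, 0, 0], [0, 0, 0]]
  ]
}}

```text
time: 19.95
position: [0.482, -0.2788, 0.0036]
eef_rot: [3.137, 0.171, 0.0]
force: [-0.7, 0.4, -0.1]
opening: 0.0005
grasp_force: 0.0
```

Request:
{"op": "play_rows", "data": {
  "targets": [
    [[1, 0, 0], [0, 0, 0]],
    [[1, 0, 0], [0, 0, 0]],
    [[0, 0, 0], [0, 0, 0]]
  ]
}}

```text
time: 20.32
position: [0.4841, -0.2786, 0.0036]
eef_rot: [3.137, 0.171, 0.0]
force: [-0.3, 0.0, 0.1]
opening: 0.0006
grasp_force: 0.0
```

Request:
{"op": "play_rows", "data": {
  "targets": [
    [[1, 0, 0], [0, 0, 0]],
    [[1, 0, 0], [0, 0, 0]],
    [[0, 0, 0], [0, 0, 0]]
  ]
}}

```text
time: 20.7
position: [0.4859, -0.2784, 0.0036]
eef_rot: [3.137, 0.171, -0.0]
force: [-0.8, 0.2, 0.0]
opening: 0.0007
grasp_force: 0.1
```

Request:
{"op": "play_rows", "data": {
  "targets": [
    [[1, 0, 0], [0, 0, 0]],
    [[1, 0, 0], [0, 0, 0]],
    [[0, 0, 0], [0, 0, 0]]
  ]
}}

```text
time: 21.08
position: [0.486, -0.2784, 0.0033]
eef_rot: [-3.137, -0.17, 0.006]
force: [-5.6, -0.6, 4.5]
opening: 0.0009
grasp_force: 2.8
```

Request:
{"op": "play_rows", "data": {
  "targets": [
    [[1, 0, 0], [0, 0, 0]],
    [[1, 0, 0], [0, 0, 0]],
    [[0.5, 0, 0], [0, 0, 0]],
    [[0, 0, 0], [0, 0, 0]]
  ]
}}

```text
time: 21.58
position: [0.486, -0.2784, 0.0031]
eef_rot: [-3.136, -0.169, 0.013]
force: [-10.4, -0.3, 7.9]
opening: 0.0001
grasp_force: 5.4
```

Request:
{"op": "play_rows", "data": {
  "targets": [
    [[1, 0, 0], [0, 0, 0]],
    [[1, 0, 0], [0, 0, 0]],
    [[0, 0, 0], [0, 0, 0]]
  ]
}}

```text
time: 21.95
position: [0.4861, -0.2785, 0.0028]
eef_rot: [-3.136, -0.168, 0.019]
force: [-15.3, 1.2, 9.7]
opening: 0.0005
grasp_force: 7.4
```

Request:
{"op": "play_rows", "data": {
  "targets": [
    [[0.6, 0, -0.2], [0, 0, 0]],
    [[0, 0, 0], [0, 0, 0]],
    [[0, 0, 0], [0, 0, 0]]
  ]
}}

```text
time: 22.32
position: [0.4863, -0.2786, 0.0028]
eef_rot: [-3.136, -0.167, 0.02]
force: [-14.6, -0.8, 9.2]
opening: 0.0005
grasp_force: 7.6
```

Request:
{"op": "play_rows", "data": {
  "targets": [
    [[-3, 0, 0], [0, 0, 0]],
    [[-4, 0, 0], [0, 0, 0]],
    [[-8, 0, 0], [0, 0, 0]],
    [[-30, 0, 0], [0, 0, 0]],
    [[-20, 0, -20], [0, 0, 0]],
    [[0, 0, -40], [0, 0, 0]],
    [[0, 40, -50], [0, 0, 0]],
    [[0, 50, -30], [0, 0, 0]],
    [[0, 50, 0], [0, 0, 0]],
    [[0, 50, 0], [0, 0, 0]],
    [[0, 50, 0], [0, 0, 0]],
    [[0, 0, 0], [0, 0, 0]]
  ]
}}

```text
time: 23.82
position: [0.4525, -0.5268, 0.1413]
eef_rot: [3.136, 0.162, -0.001]
force: [-1.3, 0.9, 0.7]
opening: 0.0004
grasp_force: 0.0
```

```bash
python3 - <<'E'
from h import *
c=cam('top');P=cloud(c); s=cam('scene')
old=cv2.imread('pics/top0.png')
a,b=[cv2.cvtColor(i[148:212,288:388],cv2.COLOR_BGR2GRAY).astype(np.float32) for i in(old,c['img'])]
print('shift',cv2.phaseCorrelate(a,b,cv2.createHanningWindow(a.shape[::-1],cv2.CV_32F)))
for n in('wedge_heel','worn_corner','hotplate'):
  print(n,[(np.round(r['score'],2),onz(c,*r['uv'],.007 if 'heel' in n else 0)[:2].round(4)) for r in ctrl.landmark_of('top',n)])
A=cv2.resize(c['img'][140:290,270:400],None,fx=3,fy=3); B=cv2.resize(s['img'][160:270,210:340],None,fx=3,fy=3)
B=cv2.copyMakeBorder(B,0,A.shape[0]-B.shape[0],0,0,cv2.BORDER_CONSTANT); cv2.imwrite('pics/fin.png',np.hstack([A,B]))
go([.4,-.4,.1],.1)
E
```

```text
shift ((0.040089170595514645, 0.0388322059941828), 0.9906572721153498)
wedge_heel [(np.float64(0.72), array([ 0.5217, -0.1431])), (np.float64(0.59), array([ 0.5146, -0.2789]))]
worn_corner [(np.float64(0.87), array([ 0.5815, -0.2747]))]
hotplate [(np.float64(0.59), array([ 0.6416, -0.3266]))]
t 24.075 pos [ 0.4553 -0.5206  0.1431] yaw 6.36 F [-0.2 -0.3  0.2] open 0.0005138398905907392 0.0
shift mm now [ -41.6 -126.    43.1] turn [-0.    -0.001  0.011] shift in new axes [ -43.  -125.5   43.1]
```

View pics/fin.png

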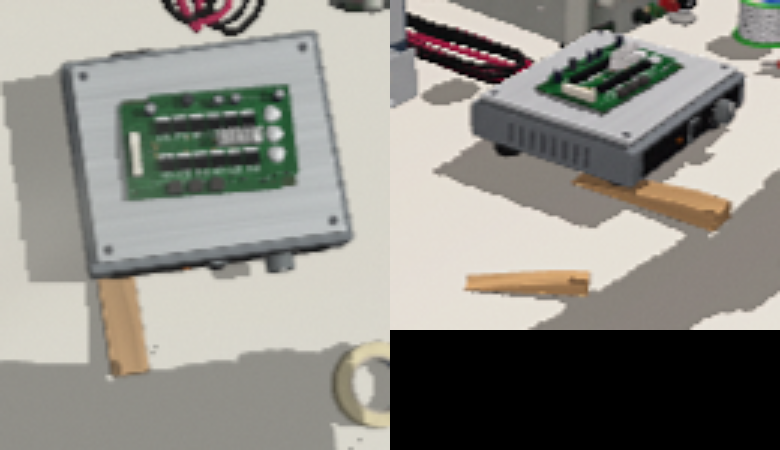

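The wedge sits straight under the worn corner: in the left panel it shows from (118,280) to (128,375). The hotplate image has shifted by only 0.04 px, the board hasn't moved, and the arm is clear. Handing in.

```bash
python3 -c "
from cell import ctrl
print(ctrl.job_done())"
```

```text
the job is handed in; nothing more can be done
None
```

I slid the larger wedge thin end first under the worn front-left foot and pushed it until it jammed at about 15 N; the hotplate and board did not shift in the final picture, and I handed the job in at about 24 s.

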